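# Key the pot onto its bench stud and unscrew its tight cap

## Robot

A 6-joint arm with a two-finger parallel gripper is mounted at the origin on a cart in front of the work surface, level with it; the furniture and walls round the work are solid. World frame = base frame: x ahead of the robot, y to its left, z up, the work surface at z = 0. Lengths are in m, angles in rad, forces in N, time in s.
With the tool pointing down it reaches from about 0.275 to 0.85 m from the base axis. Payload 19 kg.
Tool frame: the origin (TCP) lies at the very end of the fingers, on their centre line; the grasp point (between the pads) lies 19 mm behind it; z points along the fingers, y is the line along which they close (so a half turn about z gives the same grasp; the last joint's range is limited). The gripper opens to 85 mm and grips with 20 to 120 N. Pads are 22 mm wide; open, the fingers measure 114 mm over their backs; the gripper's body (76 mm by 85 mm) begins 54 mm behind the grasp point. The pads swing forward as they close: fully open they stand 13 mm farther back than shut.
Start: joints at [1.076, 0.15, 1.437, -0, 1.554, -0.134], TCP at [0.203, 0.538, 0.231] pointing down, gripper open.
Joint ranges: [-2.8, 2.8], [-0.68, 2.1], [0.12, 2.68], [-1.39, 4.53], [0.16, 2.79], [-2.81, 2.81]. Speed limits (rad/s): [1.89, 1.89, 2.22, 3.01, 3.01, 3.01].

## Interface

Orientations are given as a unit quaternion [w, x, y, z].
In Python, from bench import r, eyes, status gives the robot as it stands (r), with the cameras (eyes) and the readings (status).
- The arm moves only by the tool drive_effector, called after "Call:" by a JSON object that holds its "api" and its "payload". Schema: {"type":"object","properties":{"motion":{"type":"array","items":{"type":"array","items":{"type":"array","items":{"type":"number"},"minItems":6,"maxItems":6},"minItems":1,"maxItems":12},"minItems":1,"maxItems":1},"finger_gap":{"type":"number"},"only":{"type":"string"},"quiet":{"type":"boolean"},"lines":{"type":"string"}},"required":["motion"],"additionalProperties":false}. motion is a list that holds a single list of rows (three levels of brackets), with 1 to 12 rows, each of 6 numbers: dx, dy, dz in m, then a rotation vector rx, ry, rz in rad; each row shifts and turns the commanded pose from where the row before left it, along the tool's axes as they then stand; what a row does not reach is not made up. A row lasts 1/8 s, in which the tool goes at most 0.0625 m and 0.188 rad, less where a joint would pass 70% of its speed; a pose out of reach is approached as far as the arm can. finger_gap is the finger opening in m, set as the call begins (left out keeps the last). The fingers move at their own pace and stop on an object; the grip force is fixed at half the most. Time passes only in rows, so rows that do not move let the fingers close. The tool returns the time, the measured TCP pose, the force, the opening and the grip force at its end. only (a regular expression) keeps the lines of the reply that match it, lines (a string "A,B") keeps lines A to B, and quiet returns only ok. Input that does not fit is refused with a message, and nothing moves.
- status.state(): the state, without advancing time (a new reading comes with each control period).
- eyes.capture(name): name is "scene" or "top" or "wrist"; returns a dict with "pixels" (400x640x3 uint8, red, green, blue), "fx", "fy", "cx", "cy" (pixels), "world_to_cam" (4x4, takes a point from world to camera coordinates). Camera axes: x right, y down, z forward; pixel columns grow to the right and rows downward; lengths in m; the calibration is good to about 2 mm. A picture is of the moment at which its call begins. There is no depth.
- r.sign_off(): hands the job in; it is judged then, once.
The state is a dict: "time_s": time; "qpos": joint angles; "joint_velocities": joint speeds; "joint_efforts": joint torques, N m; "position": TCP position; "tool_rot": TCP orientation; "force": force on the tool from outside, world axes, zero at the start; "moment": the same for the moment, N m; "opening": finger opening in m; "grip_force": force on a finger pad.
Only numpy, scipy, OpenCV 4.12 (cv2) and the standard library are available. Lean on these libraries where they do the work, as an engineer would, in place of code of your own. Each camera call takes 0.05 s, during which the arm holds its last target. There are 200 camera calls.

## Task

Set the capped metal pot down on the square stud of the bench plate, turned so that the square hole in its foot drops fully over the stud and the stud braces the pot. Then unscrew the tight cap anticlockwise (seen from above), stop turning as soon as its lugs come free, lift it straight up and finish while still holding it in the gripper, level and about 2 cm clear above the pot's neck, with the pot left standing fully home on the stud. Leave the things lying around where they are.

Things in the scene. Friction and masses are not known exactly. Their poses are not given: they have to be found in the camera images.
- pot: Loose bare-aluminium pot, 0.45 kg, standing upright. Origin: centre of its underside, z up. Foot 60 x 60 x 20 mm, sides along x and y, with a 26 mm square hole likewise, open below, 20 mm deep; any quarter turn fits the stud. Above it a round body 56 mm across to z = 72, an open neck 48 mm across to z = 90. Can be carried by body or by closed cap. Off the stud it turns along with the cap.
- pot_rim (a point): Centre of the pot's neck rim, 90 mm above the pot's origin.
- cap: Loose grey cap, 70 g, closed on the pot: ribbed disc 54 mm across, 22 mm high, to grip across any diameter (60 N or more; turning takes 0.4 N m). Origin: centre of the disc's underside, 91 mm above the pot's origin when closed. Below it a stem 20 mm across and a 36 x 8 mm cross bar (two lugs, along x) reach 14 mm down into the neck. Play in the pot: about 5 degrees, 1 mm.
- cap_foot (a point): Lowest point of the cap, middle of the underside of the cross bar, 14 mm below the cap's origin.
- thread (a joint): Turn of the cap's thread in the pot, rad: 0 = tight; grows as the cap is unscrewed anticlockwise from above; the cap rises 2 mm per rad. Stiff, stays as left; the plays of cap and stud come on top of the turn. The lugs are free, and the cap lifts straight out, from about 1.1 rad; 1.25 is ideal, 1.6 too far.
- stand: Steel plate fixed on the bench, 84 x 84 x 8 mm, with an upright square stud in its middle: 24 x 24 mm, 18 mm high above the plate, top 5 mm tapered to 17 mm; sides along its x and y. Origin: centre of the plate's underside, on the bench. The pot on the stud can turn about 5 degrees either way.
- stand_seat (a point): Centre of the stud at the plate's upper face, 8 mm above the bench: the pot's origin lies here when it is fully home.
- tape_black: Roll of black tape, 66 mm across, 19 mm high, lying flat; bystander, origin at the centre of its underside.
- brass_elbow: Brass pipe elbow 56 x 56 x 31 mm; bystander, origin at the centre of its underside.
- torch: Aluminium torch 30 x 160 x 31 mm, lying along its y; bystander, origin at the centre of its underside.
- sanding_block: Cork sanding block 66 x 100 x 27 mm; bystander, origin at the centre of its underside.

How it is judged:
On the way, in this order (a step that is already met when the one before it is completed fails the run):
1. the pot stands fully home on the stud with the cap still screwed tight (z of pot in the frame of stand_seat between -0.003 and 0.003 m and horizontal distance between pot and stand_seat below 0.004 m and angle between pot's own z axis and vertical below 0.06 rad and value of joint thread below 0.3 rad), for 0.2 s.
2. the cap is unscrewed until its lugs are free, the pot braced on the stud (z of pot in the frame of stand_seat between -0.003 and 0.003 m and horizontal distance between pot and stand_seat below 0.004 m and angle between pot's own z axis and vertical below 0.06 rad and value of joint thread above 1 rad), for 0.1 s.
At the end, for the whole second after the job is handed in: Cap held still in the fingers, level within 0.2 rad, its lowest point 4 to 50 mm above the neck rim, within 20 mm of its axis, not touching the pot; pot at rest, untouched by the arm, upright, home on the stud within 3 mm in height, 4 mm sideways; thread between 1.0 and 1.6 rad (all of step 2 and value of joint thread below 1.6 rad and z of cap_foot in the frame of pot_rim between 0.004 and 0.05 m and horizontal distance between cap_foot and pot_rim below 0.02 m and angle between cap's own z axis and vertical below 0.2 rad and contact force between the fingers and cap above 2 N and contact force between each of cap, the arm and pot below 0.3 N and linear speed of each of cap, pot below 0.02 m/s); the arm keeps its last pose, push and grip.
It fails at once if the cap is turned on well past the point where its lugs are free (value of joint thread above 1.6 rad).
It fails at once if a bystander is pushed away by more than 25 mm (distance of any of tape_black, brass_elbow, torch, sanding_block from where it was at the start of the episode above 0.025 m).
It also fails if it takes over 43 s, if anything falls off the work surface, if the arm or the gripper's body presses on something with over 40 N, if the wrist force passes 120 N, or if a joint passes its speed limit or range.

## Working session

There is one attempt and no reset: what is moved stays moved. The work goes in short steps, Python scripts to look and compute and a tool call to move; the robot and the scene stay as the last step left them, time stands still between calls to the robot, and variables do not carry over. Pictures are saved under pics/ and viewed, at most 10 in all, crops included, and the job is handed in when it is done.

```bash
ls; mkdir -p pics; cat > h.py <<'E'
import numpy as np, cv2, json
from bench import r, eyes, status
def shot(n,f):
    c=eyes.capture(n); cv2.imwrite(f'pics/{f}.png',cv2.cvtColor(c['pixels'],cv2.COLOR_RGB2BGR))
    json.dump({k:(np.array(c[k]).tolist()) for k in('fx','fy','cx','cy','world_to_cam')},open(f'pics/{f}.json','w')); return c
def cal(f): return json.load(open(f'pics/{f}.json'))
def P(c):
    K=np.array([[c['fx'],0,c['cx']],[0,c['fy'],c['cy']],[0,0,1]]); return K@np.array(c['world_to_cam'])[:3]
def tri(f1,p1,f2,p2):
    X=cv2.triangulatePoints(P(cal(f1)),P(cal(f2)),np.array(p1,float).reshape(2,1),np.array(p2,float).reshape(2,1)); return (X[:3]/X[3]).ravel()
def onz(f,p,z):
    M=P(cal(f)); A=np.c_[M[:,0],M[:,1],-np.array([p[0],p[1],1])]; return np.linalg.solve(A,-(M[:,2]*z+M[:,3]))[:2]
def proj(f,X):
    v=P(cal(f))@np.r_[X,1]; return v[:2]/v[2]
def crop(f,x,y,w,h,s,o):
    i=cv2.imread(f'pics/{f}.png')[y:y+h,x:x+w]; cv2.imwrite(f'pics/{o}.png',cv2.resize(i,None,fx=s,fy=s,interpolation=cv2.INTER_CUBIC))
E
python3 - <<'E'
from h import *
for n in('scene','top','wrist'): shot(n,n+'0')
a=[cv2.imread(f'pics/{n}0.png') for n in('scene','top')]
cv2.imwrite('pics/both.png',np.vstack([cv2.resize(i,(480,300)) for i in a]))
s=status.state(); print(s)
E
```

```text
bench.py
pics
{'time_s': 0.15, 'qpos': array([ 1.07600717e+00,  1.50916007e-01,  1.43782315e+00, -3.64605312e-05,
        1.55379573e+00, -1.34004798e-01]), 'joint_velocities': array([-0.00060279, -0.00188374, -0.00155986, -0.00043651,  0.00073675,
        0.00048325]), 'joint_efforts': array([ 7.62753298e-04, -7.13382053e+01, -5.71047270e+01, -2.50460243e-04,
        7.32902699e-03,  3.43558952e-05]), 'position': array([0.2029304 , 0.53781838, 0.23081881]), 'tool_rot': array([-1.28355012e-04,  1.79415071e-01,  9.83773353e-01, -4.53659071e-04]), 'force': array([ 0.05591493,  0.21731953, -0.3614475 ]), 'moment': array([-0.04586646,  0.02291862,  0.00731162]), 'grip_force': 0.0, 'opening': 0.0854023996644422}
```

View pics/top0.png

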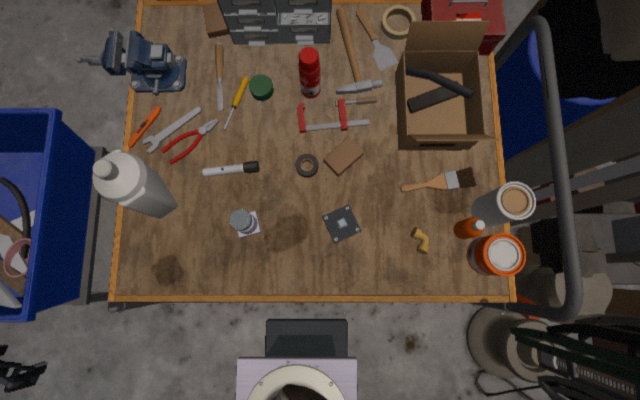

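View pics/scene0.png

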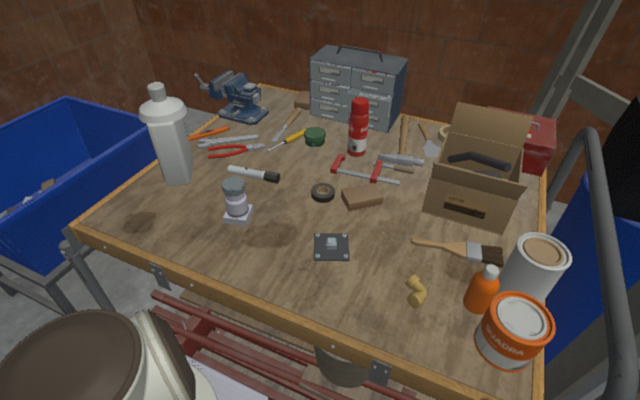

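The top view shows the pot with its cap at about (241,219) and its foot at about (248,226). The stand is at (342,224), turned. In the scene view the cap is at (234,188) and the stand at (332,246). I'll enlarge both.

```bash
python3 - <<'E'
from h import *
a=cv2.imread('pics/top0.png');b=cv2.imread('pics/scene0.png')
f=lambda i,x,y,w,h,s:cv2.resize(i[y:y+h,x:x+w],None,fx=s,fy=s,interpolation=cv2.INTER_CUBIC)
cv2.imwrite('pics/c1.png',np.vstack([np.hstack([f(a,220,200,50,40,8),f(a,317,204,50,40,8)]),np.hstack([f(b,210,172,50,28,8),f(b,307,228,50,28,8)])]))
cv2.imwrite('pics/c1.png',np.vstack([np.hstack([f(a,220,200,50,40,8),f(a,317,204,50,40,8)]),np.hstack([f(b,205,174,60,50,400/60),f(b,302,224,60,50,400/60)])[:260+74]])[:600])
E
```

```text
(no output)
```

View pics/c1.png

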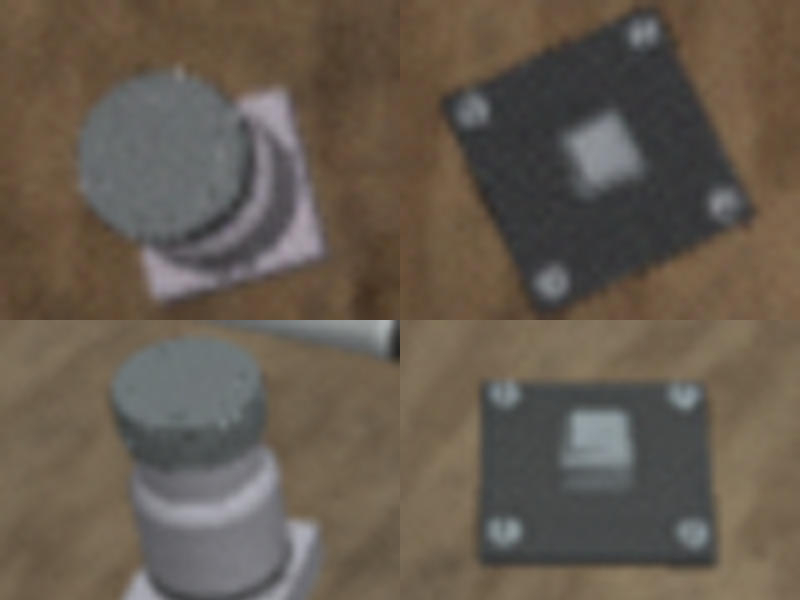

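View pics/wrist0.png

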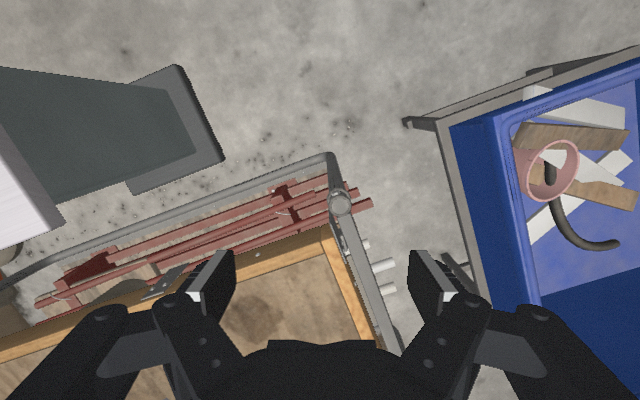

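The crops give me:
- **Top view (8×):** cap disc centred at crop (163,155). Visible foot corners at (285,90), (325,250) and (155,298). Plate corners at local (43,100), (255,6), (352,210) and (140,312).
- **Scene view:** cap-top centre at crop (187,375). The plate spans (482,383) to (717,562).
- **Wrist view:** only the bench edge and the bins, so it doesn't help yet.

```bash
python3 - <<'E'
from h import *
T=lambda u,v,ox,oy,s:((u+.5)/s-.5+ox,(v+.5)/s-.5+oy)
t=T(163,155,220,200,8);s=T(187,55,205,174,400/60)
cap=tri('top0',t,'scene0',s);print('cap top',cap,proj('top0',cap)-t)
for p in[(285,90),(325,250),(155,298)]: print('foot',onz('top0',T(*p,220,200,8),.02))
tc=[(43,100),(255,6),(352,210),(140,312)];sc=[(82,63),(305,63),(317,242),(78,242)]
A=np.array([tri('top0',T(*a,317,204,8),'scene0',T(*b,302,224,400/60)) for a,b in zip(tc,sc)])
print(A,A.mean(0))
B=np.array([onz('top0',T(*a,317,204,8),.008) for a in tc]);C=np.array([onz('scene0',T(*a,302,224,400/60),.008) for a in sc])
for X in(B,C):print(X.mean(0),[np.degrees(np.arctan2(*(X[(i+1)%4]-X[i])[::-1]))%90 for i in range(4)],[np.linalg.norm(X[(i+1)%4]-X[i]) for i in range(4)])
w=np.linalg.inv(np.array(cal('wrist0')['world_to_cam']));print(w)
E
```

```text
cap top [0.50642631 0.13690136 0.11658492] [ 0.01707412 -0.01206375]
foot [0.54334506 0.11683207]
foot [0.48734065 0.1012859 ]
foot [0.47079215 0.15946756]
[[ 5.30296680e-01 -6.91187038e-02  6.46719345e-03]
 [ 5.63801780e-01 -1.44485689e-01  7.96689634e-03]
 [ 4.92289270e-01 -1.77769526e-01  1.66542852e-04]
 [ 4.56213662e-01 -1.02624457e-01  1.42593663e-03]] [ 0.51065035 -0.12349959  0.00400664]
[ 0.51021533 -0.12319027] [np.float64(24.07508488344213), np.float64(24.30290781643646), np.float64(25.566618595794125), np.float64(24.228671296259737)] [np.float64(0.08195179138801663), np.float64(0.07932766104691964), np.float64(0.08207665657245654), np.float64(0.08146371912284761)]
[ 0.50755472 -0.12475154] [np.float64(25.031450762580093), np.float64(24.213902197222097), np.float64(24.98720857600121), np.float64(24.28075651316101)] [np.float64(0.0830332437377081), np.float64(0.0853674323934114), np.float64(0.08293281174538833), np.float64(0.08530202524748501)]
[[ 3.52534299e-01  8.96218359e-01  2.69280933e-01  1.34324489e-01]
 [ 9.35798581e-01 -3.37388535e-01 -1.02225202e-01  5.65069714e-01]
 [-7.63803079e-04  2.88030605e-01 -9.57620900e-01  3.72045924e-01]
 [ 0.00000000e+00  0.00000000e+00  0.00000000e+00  1.00000000e+00]]
```

The heights agree: cap top at 0.1166 m against 0.113 expected, and the plate is 82 mm across at z of about 4 mm. The pot is near (0.507, 0.135) at a yaw of about 15.7°. The stand is near (0.509, -0.124) at about 24.4°. I'll move above the pot and turn the wrist so there's room to unscrew.

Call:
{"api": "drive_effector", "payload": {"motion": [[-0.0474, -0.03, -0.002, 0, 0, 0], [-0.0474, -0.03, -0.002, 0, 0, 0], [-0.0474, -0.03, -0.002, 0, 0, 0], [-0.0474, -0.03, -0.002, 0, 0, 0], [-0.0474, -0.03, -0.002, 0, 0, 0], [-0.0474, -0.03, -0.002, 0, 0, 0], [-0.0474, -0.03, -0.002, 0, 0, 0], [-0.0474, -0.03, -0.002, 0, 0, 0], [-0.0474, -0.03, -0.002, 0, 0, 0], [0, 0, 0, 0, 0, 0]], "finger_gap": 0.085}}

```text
refused: motion: the value is too long (schema: maxItems 1). Nothing was moved.
```

Nothing moved. I misread the format; it is a list holding one list of rows, three levels of brackets. Resending.

Call:
{"api": "drive_effector", "payload": {"motion": [[[-0.0474, -0.03, -0.002, 0, 0, 0], [-0.0474, -0.03, -0.002, 0, 0, 0], [-0.0474, -0.03, -0.002, 0, 0, 0], [-0.0474, -0.03, -0.002, 0, 0, 0], [-0.0474, -0.03, -0.002, 0, 0, 0], [-0.0474, -0.03, -0.002, 0, 0, 0], [-0.0474, -0.03, -0.002, 0, 0, 0], [-0.0474, -0.03, -0.002, 0, 0, 0], [-0.0474, -0.03, -0.002, 0, 0, 0], [0, 0, 0, 0, 0, 0]]], "finger_gap": 0.085}}

```text
time_s: 1.4
position: [0.5083, 0.1319, 0.2487]
tool_rot: [-0.0, 0.181, 0.983, -0.0]
force: [-0.3, 1.3, -0.2]
opening: 0.0851
grip_force: 0.0
```

Call:
{"api": "drive_effector", "payload": {"motion": [[[0, 0, 0, 0, 0, 0.178], [0, 0, 0, 0, 0, 0.178], [0, 0, 0, 0, 0, 0.178], [0, 0, 0, 0, 0, 0.178], [0, 0, 0, 0, 0, 0.178], [0, 0, 0, 0, 0, 0.178], [0, 0, 0, 0, 0, 0.178], [0, 0, 0, 0, 0, 0.178], [0, 0, 0, 0, 0, 0.176], [0, 0, 0, 0, 0, 0], [0, 0, 0, 0, 0, 0]]]}}

```text
time_s: 2.78
position: [0.5066, 0.1351, 0.2493]
tool_rot: [-0.0, 0.829, 0.559, -0.0]
force: [0.1, 0.4, -0.6]
opening: 0.0849
grip_force: 0.0
```

```bash
python3 - <<'E'
from h import *
shot('wrist','w1');s=status.state();print(s['position'],s['qpos'],s['tool_rot'])
E
```

```text
[0.50663965 0.13496994 0.2492549 ] [ 1.13376104e-01  3.89518903e-02  1.52300639e+00 -4.47852365e-05
  1.57981135e+00  4.99515224e-01] [-2.09077847e-05  8.29642991e-01  5.58294276e-01 -8.88509200e-05]
```

View pics/w1.png

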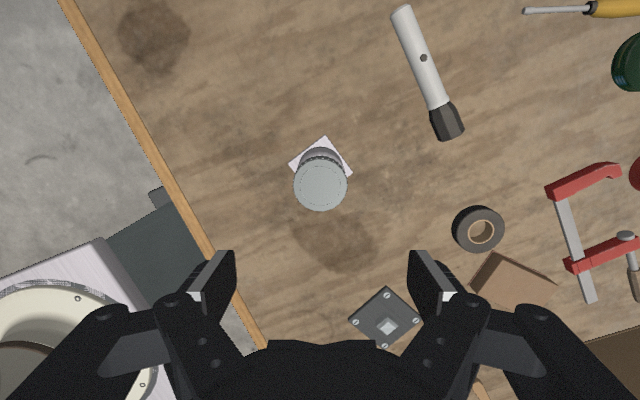

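The wrist view shows the cap disc at (320,185), its foot corners near (325,137), (352,173) and (289,163), and the stand at (387,317). I'll crop for precise values.

```bash
python3 - <<'E'
from h import *
a=cv2.imread('pics/w1.png')
f=lambda i,x,y,w,h,s:cv2.resize(i[y:y+h,x:x+w],None,fx=s,fy=s,interpolation=cv2.INTER_CUBIC)
cv2.imwrite('pics/c2.png',np.hstack([f(a,280,130,80,90,5),f(a,345,270,80,90,5)]))
E
```

```text
(no output)
```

View pics/c2.png

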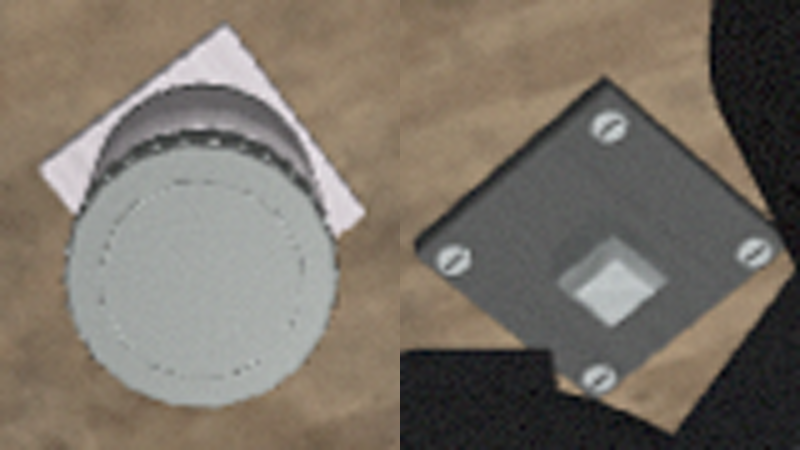

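Cap centre is at crop (202,276). Foot corners are at (227,24), (366,212) and (40,170). Plate screws are at local (210,128), (54,262), (354,252) and (199,379), and the stud top is at local (213,292).

```bash
python3 - <<'E'
from h import *
T=lambda u,v,ox,oy,s:((u+.5)/s-.5+ox,(v+.5)/s-.5+oy)
W=lambda u,v:T(u,v,280,130,5); S=lambda u,v:T(u,v,345,270,5)
t=T(163,155,220,200,8);s=T(187,55,205,174,400/60)
c=W(202,276)
for n,f,p in(('w','w1',c),('t','top0',t),('s','scene0',s)):print(n,onz(f,p,.113))
print('tri w-t',tri('w1',c,'top0',t),'w-s',tri('w1',c,'scene0',s))
F=[onz('w1',W(*p),.02) for p in((40,170),(227,24),(366,212))]
ang=lambda d:np.degrees(np.arctan2(d[1],d[0]))%90
print(F,ang(F[1]-F[0]),ang(F[2]-F[1]),(F[0]+F[2])/2,np.linalg.norm(F[1]-F[0]),np.linalg.norm(F[1]-F[2]))
X=np.array([onz('w1',S(*p),.0085) for p in((210,128),(354,252),(199,379),(54,262))])
print('stand',X.mean(0),[ang(X[(i+1)%4]-X[i]) for i in range(4)],[np.linalg.norm(X[(i+1)%4]-X[i]) for i in range(4)])
print('stud w',onz('w1',S(213,292),.026),'t',onz('top0',T(205,148,317,204,8),.026),'tri',tri('w1',S(213,292),'top0',T(205,148,317,204,8)))
E
```

```text
w [0.50725497 0.1410987 ]
t [0.50691981 0.13774701]
s [0.50997162 0.1398782 ]
tri w-t [0.50735933 0.13933405 0.10692905] w-s [0.50853225 0.13996468 0.11362374]
[array([0.47043177, 0.16105362]), array([0.52803684, 0.17695046]), array([0.54351452, 0.11975506])] 15.427514773752556 15.14218297821867 [0.50697315 0.14040434] 0.05975829138612137 0.059252616518839146
stand [ 0.50924617 -0.12247793] [np.float64(24.80879034059126), np.float64(24.99888329521488), np.float64(24.922089730622332), np.float64(24.70811936915778)] [np.float64(0.065118791979521), np.float64(0.06613852836635575), np.float64(0.06545478545106619), np.float64(0.06626769995953784)]
stud w [ 0.50892281 -0.12033178] t [ 0.51062935 -0.12481398] tri [ 0.51019319 -0.12480891  0.0214702 ]
```

The measurements agree. The pot is at (0.507, 0.140) with a yaw of 15.3°, and the stand is at (0.509, -0.1235) with a yaw of 24.8°. The carry is therefore about (+0.002, -0.263), turning +9.5°. Next I'll go down and grip the cap.

Call:
{"api": "drive_effector", "payload": {"motion": [[[0.0046, -0.0014, 0.03, 0, 0, 0], [0, 0, 0.045, 0, 0, 0], [0, 0, 0.045, 0, 0, 0], [0, 0, 0.03, 0, 0, 0], [0, 0, 0.019, 0, 0, 0], [0, 0, 0, 0, 0, 0], [0, 0, 0, 0, 0, 0], [0, 0, 0, 0, 0, 0]]]}}

```text
time_s: 3.82
position: [0.5077, 0.1396, 0.0813]
tool_rot: [0.0, 0.831, 0.557, 0.001]
force: [1.1, -0.0, -0.8]
opening: 0.0851
grip_force: 0.0
```

Call:
{"api": "drive_effector", "payload": {"motion": [[[0, 0, 0, 0, 0, 0], [0, 0, 0, 0, 0, 0], [0, 0, 0, 0, 0, 0], [0, 0, 0, 0, 0, 0], [0, 0, 0, 0, 0, 0], [0, 0, 0, 0, 0, 0], [0, 0, 0, 0, 0, 0], [0, 0, 0, 0, 0, 0]]], "finger_gap": 0.04}}

```text
time_s: 4.82
position: [0.5074, 0.1396, 0.0806]
tool_rot: [0.0, 0.831, 0.557, 0.0]
force: [0.5, 0.8, 6.1]
opening: 0.0529
grip_force: 61.6
```

Call:
{"api": "drive_effector", "payload": {"motion": [[[0, 0, -0.01, 0, 0, 0], [0, 0, -0.02, 0, 0, 0], [0, 0, -0.02, 0, 0, 0], [-0.0227, 0.0101, 0, 0, 0, 0], [-0.04, 0.017, 0, 0, 0, 0], [-0.04, 0.017, 0, 0, 0, 0], [-0.04, 0.017, 0, 0, 0, 0], [-0.04, 0.017, 0, 0, 0, 0], [-0.035, 0.014, 0, 0, 0, 0], [-0.025, 0.01, 0, 0, 0, 0], [0, 0, 0, 0, 0, -0.083], [0, 0, 0, 0, 0, -0.083]]]}}

```text
time_s: 6.32
position: [0.5091, -0.1241, 0.1303]
tool_rot: [-0.0, 0.781, 0.624, -0.0]
force: [-0.8, 0.9, -4.9]
opening: 0.0523
grip_force: 64.9
```

Call:
{"api": "drive_effector", "payload": {"motion": [[[0, 0, 0, 0, 0, 0], [0, 0, 0, 0, 0, 0], [0, 0, 0, 0, 0, 0], [0, 0, 0, 0, 0, 0]]]}}

```text
time_s: 6.82
position: [0.5094, -0.1237, 0.1303]
tool_rot: [-0.0, 0.782, 0.623, -0.0]
force: [-0.1, 0.6, -5.3]
opening: 0.0522
grip_force: 64.9
```

```bash
python3 - <<'E'
from h import *
for n in('scene','top'): shot(n,n+'2')
s=status.state();print(s['position'],s['qpos'],s['tool_rot'])
f=lambda i,x,y,w,h,s:cv2.resize(i[y:y+h,x:x+w],None,fx=s,fy=s,interpolation=cv2.INTER_CUBIC)
cv2.imwrite('pics/c3.png',np.hstack([f(cv2.imread('pics/scene2.png'),290,170,80,110,5),f(cv2.imread('pics/top2.png'),302,169,80,110,5)]))
E
```

```text
[ 0.50941118 -0.12376534  0.13031854] [-3.85283396e-01  1.01810766e-01  1.69983553e+00 -1.41860878e-04
  1.33996916e+00 -1.60997679e-01] [ 2.39051519e-05  7.81785897e-01  6.23546956e-01 -6.57748235e-05]
```

View pics/c3.png

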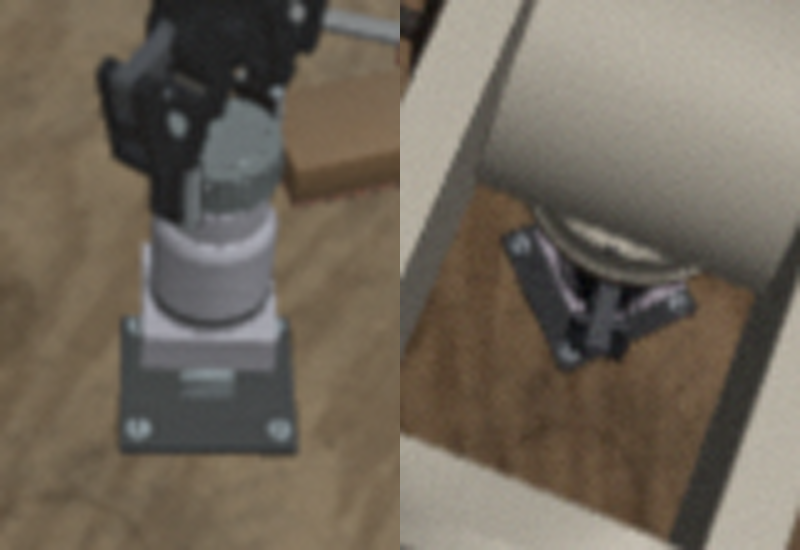

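In the scene crop the pot hangs over the plate with its foot edges nearly parallel to it. The front lower corners are at crop (141,363) and (276,367). I'll check where those corners are.

```bash
python3 - <<'E'
from h import *
T=lambda u,v,ox,oy,s:((u+.5)/s-.5+ox,(v+.5)/s-.5+oy)
for n,z,ps in(('foot',.0497,((141,363),(276,367))),('plate',.008,((121,448),(296,448)))):
    a,b=[onz('scene2',T(*p,290,170,5),z) for p in ps]; d=b-a;L=np.linalg.norm(d); n2=np.array([-d[1],d[0]])/L
    print(n,a,b,L,np.degrees(np.arctan2(d[1],d[0]))%90,'centre',(a+b)/2+n2*(.03 if n=='foot' else .042))
E
```

```text
foot [ 0.47091964 -0.10684864] [ 0.49462061 -0.16339549] 0.06131298248966599 22.740444336973965 centre [ 0.51043809 -0.12352535]
plate [ 0.45345898 -0.10493578] [ 0.48772064 -0.17844951] 0.0811056737897224 24.98824689298064 centre [ 0.50865838 -0.12395049]
```

Call:
{"api": "drive_effector", "payload": {"motion": [[[0, -0.001, 0.012, 0, 0, -0.015], [0, 0, 0.012, 0, 0, 0], [0, 0, 0, 0, 0, 0], [0, 0, 0, 0, 0, 0]]]}}

```text
time_s: 7.42
position: [0.5085, -0.1236, 0.1063]
tool_rot: [-0.0, 0.777, 0.629, -0.0]
force: [-0.3, -0.3, -5.6]
opening: 0.0522
grip_force: 64.9
```

Call:
{"api": "drive_effector", "payload": {"motion": [[[0, 0, 0.004, 0, 0, 0], [0, 0, 0.004, 0, 0, 0], [0, 0, 0.004, 0, 0, 0], [0, 0, 0, 0, 0, 0], [0, 0, 0, 0, 0, 0]]]}}

```text
time_s: 8.05
position: [0.5085, -0.1236, 0.0944]
tool_rot: [0.0, 0.777, 0.629, -0.0]
force: [0.2, -0.2, -6.6]
opening: 0.0526
grip_force: 64.9
```

Call:
{"api": "drive_effector", "payload": {"motion": [[[0, 0, 0.003, 0, 0, 0], [0, 0, 0.002, 0, 0, 0], [0, 0, 0, 0, 0, 0], [0, 0, 0, 0, 0, 0]]]}}

```text
time_s: 8.55
position: [0.5086, -0.1236, 0.0896]
tool_rot: [0.0, 0.777, 0.629, 0.0]
force: [-0.3, -0.4, -0.3]
opening: 0.0525
grip_force: 64.9
```

Call:
{"api": "drive_effector", "payload": {"motion": [[[0, 0, 0.001, 0, 0, 0], [0, 0, 0.001, 0, 0, 0], [0, 0, 0, 0, 0, 0], [0, 0, 0, 0, 0, 0]]]}}

```text
time_s: 9.05
position: [0.5089, -0.1237, 0.0883]
tool_rot: [0.001, 0.777, 0.63, 0.0]
force: [-2.9, 0.6, 11.1]
opening: 0.0521
grip_force: 66.7
```

The pot is seated: the downward reaction rises at the expected height, with the TCP at 0.0883. Now I'll unscrew anticlockwise, which is −z in the tool frame, rising with the thread.

Call:
{"api": "drive_effector", "payload": {"motion": [[[0, 0, 0, 0, 0, -0.1], [0, 0, -0.0002, 0, 0, -0.1], [0, 0, -0.0002, 0, 0, -0.1], [0, 0, -0.0002, 0, 0, -0.1], [0, 0, -0.0002, 0, 0, -0.1], [0, 0, -0.0002, 0, 0, -0.1]]]}}

```text
time_s: 9.8
position: [0.5089, -0.1234, 0.0892]
tool_rot: [0.001, 0.555, 0.832, 0.0]
force: [-0.5, 3.3, 10.7]
opening: 0.0525
grip_force: 66.2
```

```bash
python3 -c "
from h import *
s=status.state();print(s['moment'],s['force'],s['qpos'])"
```

```text
[ 0.64289385  0.19743324 -0.45193745] [-0.49020284  3.25656712 10.67958308] [-3.85444060e-01  1.35996061e-01  1.75057671e+00  5.68226524e-04
  1.25374723e+00 -7.79660612e-01]
```

Call:
{"api": "drive_effector", "payload": {"motion": [[[0, 0, -0.0002, 0, 0, -0.1], [0, 0, -0.0002, 0, 0, -0.1], [0, 0, -0.0002, 0, 0, -0.1], [0, 0, -0.0002, 0, 0, -0.1], [0, 0, -0.0002, 0, 0, -0.1], [0, 0, -0.0002, 0, 0, -0.1], [0, 0, -0.0002, 0, 0, -0.1], [0, 0, -0.0002, 0, 0, -0.08], [0, 0, 0, 0, 0, 0], [0, 0, 0, 0, 0, 0]]]}}

```text
time_s: 11.05
position: [0.5088, -0.1235, 0.0907]
tool_rot: [0.001, 0.199, 0.98, 0.0]
force: [-2.9, 2.4, 10.5]
opening: 0.0526
grip_force: 66.4
```

```bash
python3 - <<'E'
from h import *
s=status.state();print(s['moment'],s['force'],s['qpos'])
shot('scene','scene3');crop('scene3',290,170,80,110,5,'c4')
E
```

```text
[ 0.49416631  0.3599778  -0.2153089 ] [-2.85085674  2.38320078 10.53165366] [-3.85520584e-01  1.34450778e-01  1.74893141e+00  3.20203288e-04
  1.25715271e+00 -1.55650593e+00]
```

View pics/c4.png

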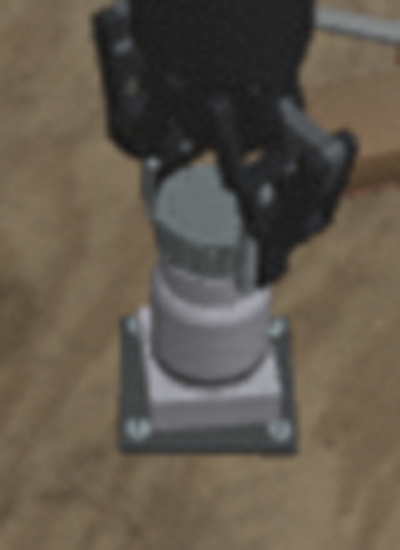

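The pot is home on the plate, braced about 4–5° anticlockwise. The cap has turned 1.38 rad in all, so the thread is at about 1.24. I'll lift gently and watch the force.

Call:
{"api": "drive_effector", "payload": {"motion": [[[0, 0, -0.0005, 0, 0, 0.03], [0, 0, -0.001, 0, 0, 0], [0, 0, -0.0015, 0, 0, 0], [0, 0, -0.001, 0, 0, 0], [0, 0, 0, 0, 0, 0], [0, 0, 0, 0, 0, 0]]]}}

```text
time_s: 11.85
position: [0.5084, -0.1236, 0.0939]
tool_rot: [-0.0, 0.213, 0.977, -0.0]
force: [-0.7, -0.7, -0.1]
opening: 0.0524
grip_force: 65.5
```

```bash
python3 -c "
from h import *
s=status.state();print(s['moment'],s['force'])"
```

```text
[-0.02234567  0.03038456 -0.01640386] [-0.74324321 -0.69591338 -0.10895432]
```

The force shows only the cap's weight, so the lugs are free. Lifting by 28 mm.

Call:
{"api": "drive_effector", "payload": {"motion": [[[0, 0, -0.004, 0, 0, 0], [0, 0, -0.006, 0, 0, 0], [0, 0, -0.006, 0, 0, 0], [0, 0, -0.006, 0, 0, 0], [0, 0, -0.006, 0, 0, 0], [0, 0, 0, 0, 0, 0], [0, 0, 0, 0, 0, 0], [0, 0, 0, 0, 0, 0], [0, 0, 0, 0, 0, 0]]]}}

```text
time_s: 12.98
position: [0.5084, -0.1235, 0.1218]
tool_rot: [-0.0, 0.213, 0.977, -0.0]
force: [0.3, -0.5, -0.4]
opening: 0.0524
grip_force: 65.5
```

```bash
python3 - <<'E'
from h import *
shot('scene','scene4');crop('scene4',290,160,80,115,5,'c5')
E
```

```text
(no output)
```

View pics/c5.png

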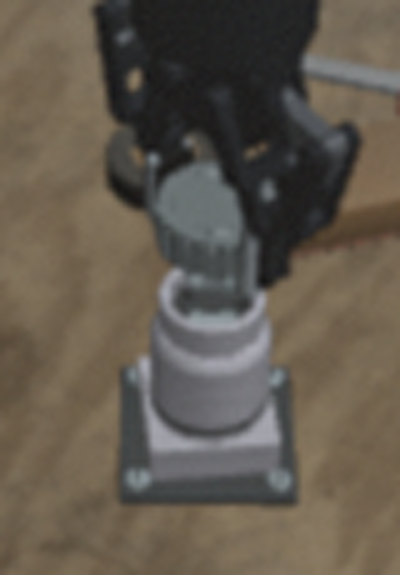

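The pot is still home on the plate. The cap is out above the neck, with its cross bar at about crop (212,300). I'll check that against the expected foot height of 0.118 m before handing in.

```bash
python3 - <<'E'
from h import *
for n,z in(('captop',.1545),('capfoot',.1185),('rim',.098)):
    p=proj('scene4',np.array([.5085,-.1237,z]));print(n,(p-[290,160])*5)
E
```

```text
captop [212.6402656 199.0504286]
capfoot [210.12982918 260.18658616]
rim [208.76314568 293.46915692]
```

The cap top matches its predicted position, the cap rose with the gripper, and the pot hasn't moved since the last view.

```bash
python3 -c "
from bench import r, eyes, status
print(r.sign_off())"
```

```text
the job is handed in; nothing more can be done
None
```

I handed the job in at about 13 s; no verdict came back. By my measurements the pot is home on the stud, and the cap, unscrewed an estimated 1.24 rad, is held level about 20 mm above the neck.

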